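# Counter-hold the hidden bolt of a pipette stand

### The job

Lay the straightedge flat on the bench with a long edge flush against the left edge of the stand's base plate, about midway along it, and let go of it: it marks the line while the stand is being bolted up. Then reach down into the narrow gap behind the bracket, grasp the hidden bolt head between the fingers and hold it so that the nut runner can no longer turn it; finish while still holding it. The straightedge must stay flush and the other things on the bench must stay where they are.

Things in the scene. Friction and masses are not known exactly. Their poses are not given: they have to be found in the camera images.
- stand: Pipette-hanger stand, fixed. Origin under the middle of its dark steel base plate, 220 (x) x 170 (y) x 8 mm thick; x away from the robot, y left, z up. On it a steel bracket plate (x 13 to 21 mm, 90 mm wide, top at z = 105 mm); in front of that a grey nut runner, a lying cylinder 46 mm across, axis at z = 75 mm, out to x = -98 mm.
- base_edge (a point): Middle of the left edge of the base plate, at bench height: 85 mm in the stand's +y from the stand's origin. The edge is straight, 220 mm long, along the stand's x, and 8 mm high. Axes as the stand's.
- gap (a point): Middle of the gap's open top, 105 mm above the bench, 45 mm in x from the stand's origin. The gap, 48 mm wide in x, lies between the bracket plate and a white hanger wall behind it (10 mm thick, 100 mm wide, top also at 105 mm, short pegs on its far side); it is open above and at both ends (y). Axes as the stand's.
- bolt_head (a point): Centre of the hidden bolt's steel hexagon head in the middle of the gap, 30 mm straight below point gap, 75 mm above the bench. 24 mm across flats, 27.7 mm across corners, 16 mm long along the stand's x, its axis; a 16 mm thick shank runs from it to the bracket. This frame turns with the head.
- bolt (a joint): Turn of the bolt about the stand's +x, rad; at 0 and every multiple of pi/3 two flats stand upright, facing the stand's +y and -y. The nut runner keeps turning it slowly (about 0.16 rad/s, 0.08 N m) until something holds it; a firm grip at any angle stops it.
- rule_grip (a point): Centre of the loose straightedge's grip rib, 31 mm above the bench when it lies flat. Steel blade 200 (x) x 40 (y) x 6 mm; along its middle an upright aluminium rib 60 (x) x 14 (y) mm, from 6 to 56 mm high. x along the blade, z up. The two long edges are alike, 20 mm either side of this point. About 0.4 kg.
- tube_rack: Bystander: green rack of capped tubes, 64 x 142 x 100 mm; origin under its centre.
- blue_rack: Bystander: blue rack of capped tubes, 64 x 116 x 100 mm; origin under its centre.
- tip_box: Bystander: box of pipette tips, 88 x 123 x 75 mm; origin under its centre.
- reagent_bottle: Bystander: glass bottle, 60 mm across, 120 mm tall; origin under its centre.
- jar: Bystander: amber jar with white lid, 52 mm across, 60 mm tall; origin under its centre.
- spare_bolt: Bystander: steel spare bolt standing on its 32 mm round head on the base plate, 34 mm tall; origin under its centre.
- beaker: Bystander: white open beaker, 70 mm across, 85 mm tall; origin under its centre.

How it is judged:
On the way:
1. the straightedge lies flat and flush along the left edge of the base plate, let go and at rest (y of rule_grip in the frame of stand between 0.1 and 0.107 m and x of rule_grip in the frame of stand between -0.06 and 0.06 m and angle between the x axis of rule_grip and the x axis of stand, either way round below 0.02 rad and angle between rule_grip's own z axis and vertical below 0.03 rad and height (world z) of rule_grip below 0.034 m and contact force between the fingers and straightedge below 0.5 N and linear speed of straightedge below 0.01 m/s), for 0.2 s.
At the end, for the whole second after the job is handed in: Straightedge flat, free of the fingers, parallel within 0.02 rad to the base plate's left edge, within 2 mm of it, middles within 60 mm; fingers grip the bolt head with over 5 N, its centre within 22 mm of the grasp point; the bolt turns at under 0.03 rad/s (y of rule_grip in the frame of stand between 0.1 and 0.107 m and x of rule_grip in the frame of stand between -0.06 and 0.06 m and angle between the x axis of rule_grip and the x axis of stand, either way round below 0.02 rad and angle between rule_grip's own z axis and vertical below 0.03 rad and height (world z) of rule_grip below 0.034 m and contact force between the fingers and straightedge below 0.5 N and contact force between the fingers and bolt above 5 N and distance between the grasp point and bolt_head below 0.022 m and velocity of joint bolt between -0.03 and 0.03 rad/s); the arm keeps its last pose, push and grip.
It fails at once if a bystander is moved more than 20 mm or tipped (distance of any of tube_rack, blue_rack, tip_box, reagent_bottle, jar, spare_bolt, beaker from where it was at the start of the episode above 0.02 m or angle between any of tube_rack, blue_rack, tip_box, reagent_bottle, jar, spare_bolt, beaker's own z axis and vertical above 0.4 rad).
It also fails if it takes over 42 s, if anything falls off the work surface, if the arm or the gripper's body presses on something with over 40 N, if the wrist force passes 120 N, or if a joint passes its speed limit or range.

### The arm

A 6-joint arm with a two-finger parallel gripper is mounted at the origin on the work surface. World frame = base frame: x ahead of the robot, y to its left, z up, the work surface at z = 0. Lengths are in m, angles in rad, forces in N, time in s.
With the tool pointing down it reaches from about 0.325 to 0.925 m from the base axis. Payload 3.1 kg.
Tool frame: the origin (TCP) lies at the very end of the fingers, on their centre line; the grasp point (between the pads) lies 19 mm behind it (manip.hold_point_z is the distance from the TCP to the grasp point, in m); y points along the fingers, z is the direction in which the jaws open and shut, and the axes are right-handed (so a half turn about y gives the same grasp; the last joint's range is limited). The gripper opens to 85 mm and grips with 20 to 120 N. Pads are 22 mm wide; open, the fingers measure 114 mm over their backs; the gripper's body (76 mm by 85 mm) begins 54 mm behind the grasp point. The pads swing forward as they close: fully open they stand 13 mm farther back than shut.
Start: joints at [1.052, 0.217, 1.613, -0, 1.311, -0.112], TCP at [0.247, 0.574, 0.231] pointing down, gripper open.
Joint ranges: [-2.75, 2.75], [-0.78, 2.1], [0.31, 2.55], [-1.13, 4.27], [0.13, 2.63], [-2.58, 2.58]. Speed limits (rad/s): [2.79, 2.79, 3.14, 3.14, 3.14, 3.14].

### API

Orientations are given as a unit quaternion [x, y, z, w].
In Python, from plant import get_obs, vision, manip gives the robot as it stands.
- The arm moves only by the tool carry_out, never from a script. Its argument "moves" is one flat list of numbers, 5 for each row, row after row: the opening in per cent of the stroke, from 0 (shut) to 100 (fully open), then the shift along the world's x, y, z scaled (see below), then the turn about the world's z scaled (see below). In form: [hand, tx, ty, tz, yaw, hand, tx, ty, tz, yaw, ...]. A call has 1 to 8 rows; each row shifts and turns the pose as measured when the row begins; what a row does not reach is not made up. The controller multiplies each number of a shift by 0.2 m and each number of a turn by pi/2 rad. A row lasts 1/12 s, in which the tool goes at most 41.7 mm and 7.16 degrees, less where a joint would pass 70% of its speed; a pose out of reach is approached as far as the arm can. A call with a number of a shift or a turn outside -1 to 1 is refused whole. A call with a gripper value outside its range is refused whole. The fingers move at their own pace and stop on an object; "newtons" is the grip in N (left out, the last holds). Time passes only in rows, so rows that do not move let the fingers close. It gives the time, the measured TCP pose, the force and the opening at its end, in the units of the state.
- get_obs(): the state, without advancing time (a new reading comes with each control period).
- vision.camera(name): name is "scene" or "top" or "wrist"; returns a dict with "frame" (400x640x3 uint8, red, green, blue), "intrinsics" (3x3 intrinsics, pixels), "cam_to_world" (4x4, takes a point from camera to world coordinates). Camera axes: x right, y down, z forward; pixel columns grow to the right and rows downward; lengths in m; the calibration is good to about 2 mm. The wrist camera is an equidistant fisheye: a pixel r from the principal point sees the ray r / f radians off the axis. A picture is of the moment at which its call begins. There is no depth.
- manip.hand_in(): hands the job in, once; it reports no verdict.
The state is a dict: "time": time; "joints": joint angles; "qvel": joint speeds; "joint_efforts": joint torques, N m; "position": TCP position; "orientation": TCP orientation; "wrist_force": force on the tool from outside, world axes, zero at the start; "wrist_torque": the same for the moment, N m; "width": opening from 0.0 (shut) to 1.0 (fully open).
Only numpy, scipy, OpenCV 4.12 (cv2) and the standard library are available. Lean on these libraries where they do the work, as an engineer would, in place of code of your own. Each camera call takes 0.05 s, during which the arm holds its last target.

## Working session

There is one attempt and no reset: what is moved stays moved. The work goes in short steps, Python scripts to look and compute and a tool call to move; the robot and the scene stay as the last step left them, time stands still between calls to the robot, and variables do not carry over. Pictures are saved under pics/ and viewed, and the job is handed in when it is done.

Besides the shell and the picture viewer there is one more tool, called after ">>>" as name(argument=value, ...) on one line, values as JSON. carry_out: Moves the arm, as the interface text tells. Shifts and turns lie within -1 to 1; 1 stands for 0.2 m of shift or pi/2 rad of turn. Its arguments: {"type":"object","properties":{"moves":{"type":"array"},"newtons":{"type":"number"}},"required":["moves"]}

```bash
ls; mkdir -p pics
cat > shot.py <<'E'
import sys,cv2,json,numpy as np
from plant import get_obs, vision, manip
def shot(cam,name):
    d=vision.camera(cam); cv2.imwrite(f'pics/{name}.png',cv2.cvtColor(d['frame'],cv2.COLOR_RGB2BGR))
    np.savez(f'pics/{name}.npz',K=d['intrinsics'],T=d['cam_to_world'],f=d['frame']); return d
E
python3 - <<'E'
from shot import *
for c in ['scene','top','wrist']:
    d=shot(c,c+'0'); print(c,np.round(d['intrinsics'],1).tolist(),np.round(d['cam_to_world'],3).tolist())
print(get_obs(), manip.hold_point_z)
E
```

```text
pics
scene [[375.5, 0.0, 320.0], [0.0, 375.5, 200.2], [0.0, 0.0, 1.0]] [[0.318, 0.822, -0.472, 0.953], [0.948, -0.276, 0.158, -0.197], [-0.0, -0.498, -0.867, 0.889], [0.0, 0.0, 0.0, 1.0]]
top [[448.3, 0.0, 323.0], [0.0, 448.3, 197.7], [0.0, 0.0, 1.0]] [[0.004, -0.981, 0.194, 0.286], [-1.0, -0.006, -0.011, -0.038], [0.012, -0.194, -0.981, 1.128], [0.0, 0.0, 0.0, 1.0]]
wrist [[309.7, 0.0, 314.9], [0.0, 309.7, 201.0], [0.0, 0.0, 1.0]] [[0.396, 0.881, 0.258, 0.181], [0.918, -0.379, -0.113, 0.602], [-0.002, 0.281, -0.96, 0.373], [0.0, 0.0, 0.0, 1.0]]
{'time': 0.15, 'joints': array([ 1.05177780e+00,  2.17569483e-01,  1.61458969e+00,  6.46825266e-06,
        1.31130112e+00, -1.12184633e-01]), 'qvel': array([-0.00020315, -0.00304591, -0.00427893,  0.0005417 ,  0.00084439,
        0.00104001]), 'joint_efforts': array([-3.82105100e-04, -3.97451019e+01, -3.04415917e+01, -2.23977631e-04,
        5.86693233e-03,  3.25547376e-06]), 'position': array([0.2469689 , 0.57344847, 0.2302627 ]), 'orientation': array([ 0.69315426, -0.14305516,  0.14264105, -0.69190023]), 'wrist_force': array([-0.23011313,  0.21361106, -0.22194333]), 'wrist_torque': array([-0.01999166, -0.02732998, -0.0059326 ]), 'width': 1.00568191455592} 0.0187
```

View pics/scene0.png

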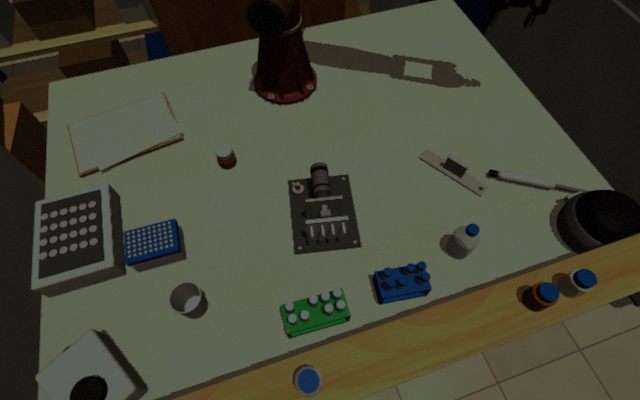

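View pics/top0.png

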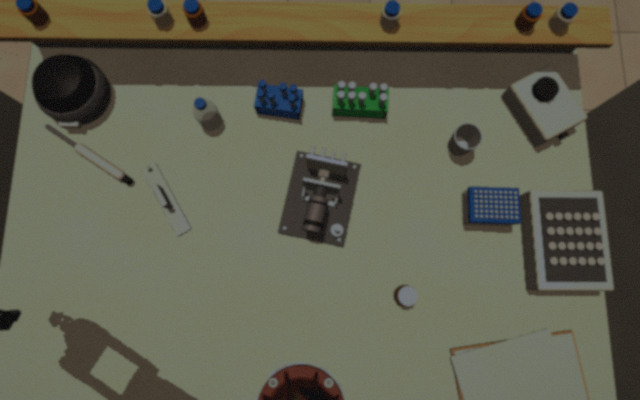

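View pics/wrist0.png

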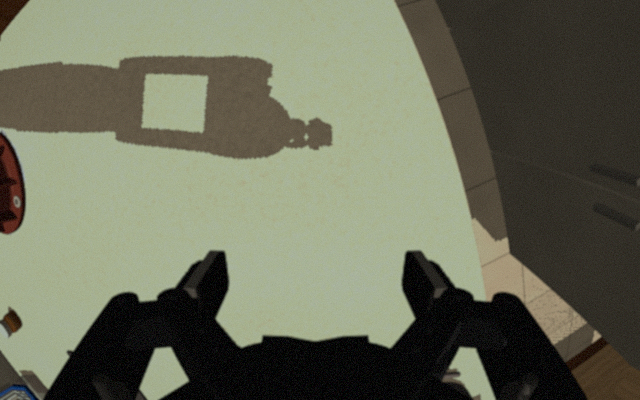

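Run:
```python
import cv2,numpy as np
a=cv2.imread('pics/top0.png'); s=cv2.imread('pics/scene0.png')
def crop(im,x,y,w,h,k,n):
    c=im[y:y+h,x:x+w].astype(float); c=np.clip(c*1.6,0,255).astype('uint8')
    cv2.imwrite(f'pics/{n}.png',cv2.resize(c,None,fx=k,fy=k,interpolation=cv2.INTER_CUBIC))
crop(a,270,140,100,110,5,'t_stand0'); crop(a,130,150,80,95,6,'t_rule0')
crop(s,280,150,90,110,5,'s_stand0'); crop(s,410,135,90,70,8,'s_rule0')
```

```text
(no output)
```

View pics/t_stand0.png

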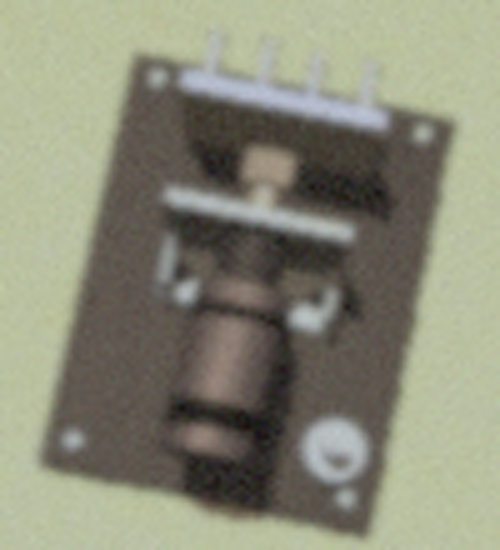

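View pics/t_rule0.png

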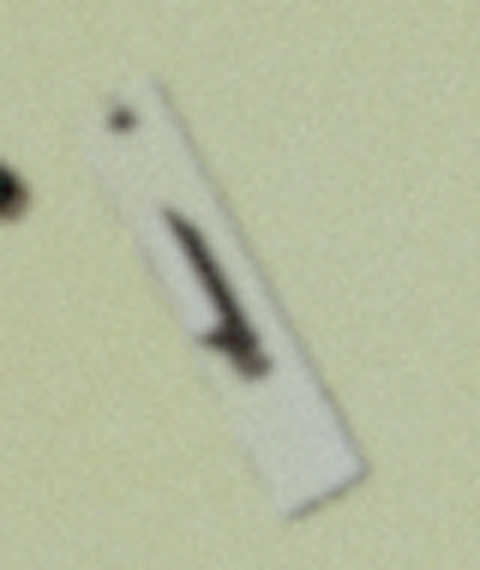

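View pics/s_stand0.png

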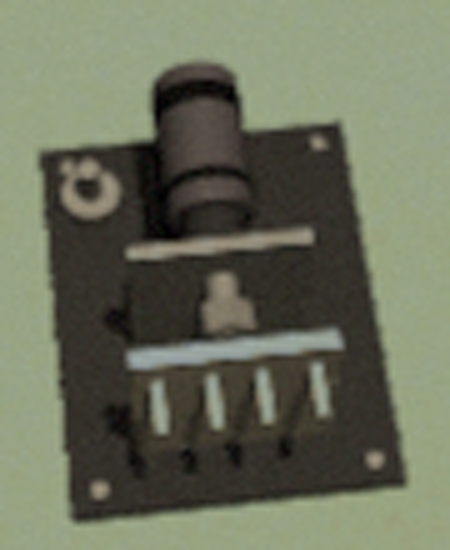

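View pics/s_rule0.png

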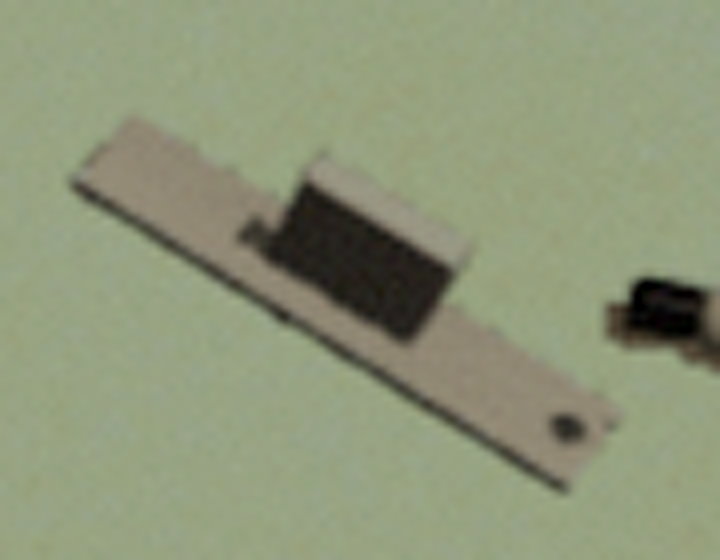

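```bash
cat > fit.py <<'E'
import numpy as np,cv2
from scipy.optimize import least_squares
def cam(n):
    d=np.load(f'pics/{n}.npz'); return d['K'],d['T']
def proj(P,K,T):
    p=(np.linalg.inv(T)@np.c_[P,np.ones(len(P))].T)[:3]; q=K@p; return (q[:2]/q[2]).T
def world(L,x):
    c,s=np.cos(x[2]),np.sin(x[2]); return np.c_[x[0]+c*L[:,0]-s*L[:,1],x[1]+s*L[:,0]+c*L[:,1],L[:,2]]
def full(uv,x0,y0,k): return (np.array(uv,float)+.5)/k-.5+[x0,y0]
def fit(obs,x0,pr=True):
    obs=[(np.array(L,float),uv,cam(c) if isinstance(c,str) else c) for L,uv,c in obs]
    f=lambda x:np.concatenate([(proj(world(L,x),*c)-uv).ravel() for L,uv,c in obs])
    r=least_squares(f,x0,loss='soft_l1')
    if pr: print(np.round(r.x,4),'rms px',np.sqrt(np.mean(f(r.x)**2)).round(2)); print(np.round(f(r.x).reshape(-1,2),1).tolist())
    return r.x
E
cat > m0.py <<'E'
from fit import *
S=[[.11,.085,.008],[.11,-.085,.008],[-.11,-.085,.008],[-.11,.085,.008],[.079,.05,.105],[.079,-.05,.105],[.021,.045,.105],[.013,-.045,.105]]
ut=full([(137,55),(453,122),(367,535),(42,465),(183,70),(390,110),(166,187),(352,242)],270,140,5)
S2=[[-.11,-.085,.008],[-.11,.085,.008],[.11,.085,.008],[.11,-.085,.008]]
us=full([(42,152),(338,122),(405,485),(75,515)],280,150,5)
a=fit([(S,ut,'top0')],[.5,0,-.2]); b=fit([(S2,us,'scene0')],[.5,0,-.2]); fit([(S,ut,'top0'),(S2,us,'scene0')],[.5,0,-.2])
R=[[.1,-.02,.006],[-.1,-.02,.006],[-.1,.02,.006]]
ut=full([(152,75),(368,468),(288,516)],130,150,6)
R2=[[-.1,.02,.006],[-.1,-.02,.006],[.1,-.02,.006],[.1,.02,.006],[-.03,.007,.056],[-.03,-.007,.056],[.03,.007,.056],[.03,-.007,.056]]
# scene: +x(world) is down
us=full([(132,115),(72,178),(565,485),(620,415),(320,150),(305,180),(470,240),(450,268)],410,135,8)
g=[.5,.35,.5]
fit([(R,ut,'top0')],g)
for R2b,n in ((R2,'A'),([[x,-y,z] for x,y,z in R2],'B')): print(n);fit([(R2b,us,'scene0')],g); fit([(R,ut,'top0'),(R2b,us,'scene0')],g)
E
python3 m0.py
```

```text
[ 0.5073 -0.0426 -0.206 ] rms px 0.37
[[-0.5, -0.4], [0.5, -0.4], [0.7, 0.3], [-0.7, 0.1], [0.0, -0.3], [-0.1, 0.3], [0.2, 0.0], [-0.1, 0.2]]
[ 0.5074 -0.0406 -0.21  ] rms px 0.49
[[-0.3, -0.2], [0.7, 0.0], [0.4, -0.6], [-0.7, 0.6]]
[ 0.5073 -0.042  -0.2084] rms px 0.48
[[-0.5, -0.4], [0.3, -0.3], [0.4, 0.4], [-1.1, -0.0], [-0.1, -0.3], [-0.2, 0.4], [-0.0, -0.1], [-0.4, 0.2], [-0.9, -0.0], [0.2, 0.1], [-0.1, -0.5], [-1.1, 0.8]]
[0.5036 0.348  0.5509] rms px 0.32
[[-0.2, -0.3], [0.5, 0.0], [-0.3, 0.3]]
A
[0.5012 0.3497 0.5355] rms px 0.37
[[-0.1, -0.4], [-0.1, 0.0], [0.0, 0.3], [0.2, -0.3], [-0.1, 0.1], [-0.9, -0.6], [0.4, 0.5], [0.3, 0.2]]
[0.5022 0.3489 0.5465] rms px 0.52
[[-0.4, 0.1], [0.0, 0.7], [-0.9, 0.9], [-0.4, 0.1], [-0.3, 0.6], [0.2, 0.5], [0.3, -0.2], [-0.3, 0.5], [-1.1, -0.1], [0.4, 0.8], [0.3, 0.5]]
B
[0.5003 0.3507 0.8387] rms px 7.33
[[-9.9, 15.7], [1.4, -2.5], [8.9, -18.1], [-0.8, 1.8], [-3.2, 5.5], [-0.1, -2.1], [-0.1, 1.4], [3.5, -6.0]]
[0.5034 0.3483 0.5547] rms px 5.15
[[-0.4, -0.2], [0.6, -0.0], [-0.3, 0.3], [-8.0, 9.1], [6.9, -7.3], [7.3, -8.8], [-6.4, 9.5], [-3.0, 4.1], [1.5, -2.8], [-2.1, 4.4], [2.9, -2.4]]
```

```bash
cat > st.py <<'E'
from plant import get_obs
import numpy as np
from scipy.spatial.transform import Rotation as R
def st(tgt=None,yaw=None):
    o=get_obs(); M=R.from_quat(o['orientation']).as_matrix(); j=M[:,2]
    a=np.arctan2(j[1],j[0])-np.pi/2; a=(a+np.pi/2)%np.pi-np.pi/2
    print('t',round(o['time'],2),'p',np.round(o['position'],4),'grasp-x-yaw',round(a,4),'tooly',np.round(M[:,1],3),'w',round(o['width'],3),'F',np.round(o['wrist_force'],1),'q',np.round(o['joints'],2))
    if tgt is not None:
        print('shift scaled',np.round((np.array(tgt)-o['position'])/.2,4),'yaw scaled',np.round((((yaw-a)+np.pi/2)%np.pi-np.pi/2)/(np.pi/2),4))
    return o
E
python3 -c "
from st import *
st([.5025,.349,.15],.545)"
```

```text
t 0.15 p [0.247  0.5734 0.2303] grasp-x-yaw -0.4068 tooly [-0.001 -0.002 -1.   ] w 1.006 F [-0.2  0.2 -0.2] q [ 1.05  0.22  1.61  0.    1.31 -0.11]
shift scaled [ 1.2777 -1.1222 -0.4013] yaw scaled 0.606
```

>>> carry_out(moves=[100, 0.14, -0.125, -0.04, 0.075, 100, 0.14, -0.125, -0.04, 0.075, 100, 0.14, -0.125, -0.04, 0.075, 100, 0.14, -0.125, -0.04, 0.075, 100, 0.14, -0.125, -0.04, 0.075, 100, 0.14, -0.125, -0.04, 0.075, 100, 0.14, -0.125, -0.04, 0.075, 100, 0.14, -0.125, -0.04, 0.075], newtons=30)

```text
time: 0.82
position: [0.4659, 0.3755, 0.1654]
orientation: [-0.678, -0.196, 0.199, 0.68]
wrist_force: [0.6, -0.1, -0.4]
width: 0.998
```

```bash
python3 -c "
from st import *
st([.5025,.349,.15],.545)"
```

```text
t 0.82 p [0.4659 0.3755 0.1654] grasp-x-yaw 0.5669 tooly [-0.005  0.001 -1.   ] w 0.998 F [ 0.6 -0.1 -0.4] q [ 0.56  0.23  1.73  0.    1.19 -1.58]
shift scaled [ 0.1832 -0.1325 -0.0772] yaw scaled -0.0139
```

>>> carry_out(moves=[100, 0.1, -0.07, -0.04, -0.008, 100, 0.08, -0.065, -0.04, -0.006, 100, 0, 0, 0, 0])

```text
time: 1.07
position: [0.5072, 0.3402, 0.1458]
orientation: [0.682, 0.187, -0.192, -0.681]
wrist_force: [-1.5, -0.0, 0.0]
width: 0.998
```

```bash
python3 -c "
from st import *
from shot import *
d=shot('wrist','wrist1')
st([.5025,.349,.02],.545);print(np.round(d['cam_to_world'],3).tolist())"
```

```text
t 1.12 p [0.506  0.3414 0.1463] grasp-x-yaw 0.5419 tooly [-0.007 -0.002 -1.   ] w 1.001 F [-0.5 -0.1 -0. ] q [ 0.48  0.27  1.71  0.    1.16 -1.64]
shift scaled [-0.0176  0.0378 -0.6316] yaw scaled 0.002
[[-0.515, 0.824, 0.235, 0.447], [0.857, 0.495, 0.142, 0.304], [0.0, 0.275, -0.962, 0.289], [0.0, 0.0, 0.0, 1.0]]
```

View pics/wrist1.png

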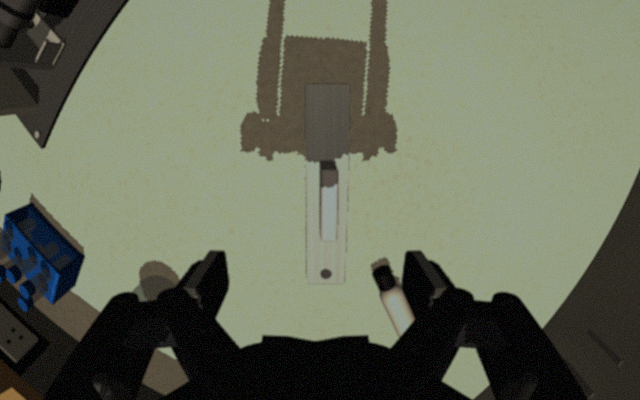

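```bash
cat >> fit.py <<'E'
def projf(P,K,T):
    p=(np.linalg.inv(T)@np.c_[P,np.ones(len(P))].T)[:3]; r=np.hypot(p[0],p[1]); th=np.arctan2(r,p[2])
    return np.c_[K[0,2]+K[0,0]*th*p[0]/r,K[1,2]+K[1,1]*th*p[1]/r]
def fitf(L,uv,c,x0):
    L=np.array(L,float);uv=np.array(uv,float);K,T=cam(c)
    f=lambda x:(projf(world(L,x),K,T)-uv).ravel()
    r=least_squares(f,x0,loss='soft_l1');print(np.round(r.x,4),np.round(f(r.x).reshape(-1,2),1).tolist());return r.x
E
python3 - <<'E'
from fit import *
a=cv2.imread('pics/wrist1.png')[70:300,280:380]; cv2.imwrite('pics/w1c.png',cv2.resize(np.clip(a*1.5,0,255).astype('uint8'),None,fx=3.4,fy=2.6,interpolation=cv2.INTER_CUBIC))
K,T=cam('wrist1')
L=np.array([[-.1,-.02,.006],[-.1,.02,.006],[.1,.02,.006],[.1,-.02,.006]])
fitf(L,[(304,84),(350,84),(345,283),(305,283)],'wrist1',[.5025,.349,.545])
E
```

```text
[0.5023 0.3502 0.5406] [[0.7, -0.5], [-0.8, -0.0], [-1.0, 0.2], [1.1, 0.4]]
```

View pics/w1c.png

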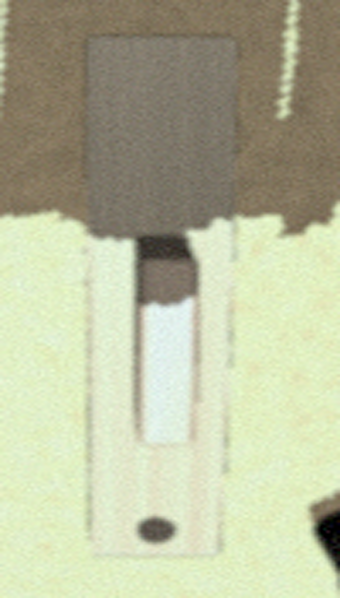

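>>> carry_out(moves=[70, -0.018, 0.043, -0.1, 0, 60, 0, 0, -0.18, 0, 60, 0, 0, -0.18, 0, 60, 0, 0, -0.11, 0, 60, 0, 0, -0.02, 0])

```text
time: 1.53
position: [0.5032, 0.3554, 0.0308]
orientation: [-0.679, -0.191, 0.188, 0.683]
wrist_force: [-0.5, -0.3, -0.5]
width: 0.601
```

```bash
python3 -c "
from st import *
st([.5023,.350,.02],.543)"
```

```text
t 1.53 p [0.5032 0.3554 0.0308] grasp-x-yaw 0.5424 tooly [ 0.001  0.006 -1.   ] w 0.601 F [-0.5 -0.3 -0.5] q [ 0.5   0.43  1.75  0.01  0.95 -1.62]
shift scaled [-0.0046 -0.0271 -0.054 ] yaw scaled 0.0004
```

>>> carry_out(moves=[60, -0.004, -0.026, -0.05, 0, 60, 0, 0, 0, 0])

```text
time: 1.7
position: [0.4996, 0.3509, 0.0191]
orientation: [-0.679, -0.19, 0.191, 0.683]
wrist_force: [-0.4, 0.2, 0.1]
width: 0.605
```

```bash
python3 -c "
from st import *
st([.5023,.350,.02],.543)"
```

```text
t 1.7 p [0.4996 0.3509 0.0191] grasp-x-yaw 0.5451 tooly [-0.002  0.005 -1.   ] w 0.605 F [-0.4  0.2  0.1] q [ 0.49  0.44  1.77  0.01  0.93 -1.63]
shift scaled [ 0.0134 -0.0045  0.0045] yaw scaled -0.0013
```

Good enough; close.

>>> carry_out(moves=[0, 0.006, -0.002, 0.004, 0, 0, 0, 0, 0, 0, 0, 0, 0, 0, 0, 0, 0, 0, 0, 0, 0, 0, 0, 0, 0], newtons=40)

```text
time: 2.12
position: [0.5032, 0.3525, 0.0251]
orientation: [-0.678, -0.193, 0.188, 0.683]
wrist_force: [-0.1, -0.6, -4.6]
width: 0.158
```

```bash
python3 -c "
from st import *
from shot import *
shot('wrist','wrist2')
st([.51,.12,.06],-.2084)"
```

```text
t 2.17 p [0.5032 0.3525 0.0251] grasp-x-yaw 0.546 tooly [ 0.004  0.009 -1.   ] w 0.16 F [ 0.5 -0.  -4.3] q [ 0.49  0.44  1.76  0.01  0.94 -1.63]
shift scaled [ 0.0339 -1.1625  0.1746] yaw scaled -0.4803
```

View pics/wrist2.png

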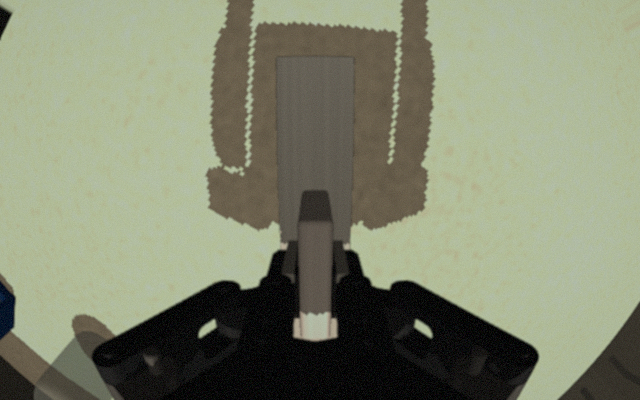

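>>> carry_out(moves=[0, 0, 0, 0.1, 0, 0, 0, -0.05, 0.1, -0.02, 0, 0, -0.12, 0, -0.06, 0, 0, -0.14, 0, -0.07, 0, 0, -0.14, 0, -0.07, 0, 0, -0.14, 0, -0.07, 0, 0.01, -0.14, 0, -0.07, 0, 0.01, -0.12, 0, -0.06], newtons=60)

```text
time: 2.83
position: [0.5032, 0.1806, 0.0646]
orientation: [-0.703, 0.046, -0.05, 0.708]
wrist_force: [0.4, -0.7, -4.0]
width: 0.155
```

```bash
python3 -c "
from st import *
st([.51,.12,.06],-.2084)"
```

```text
t 2.83 p [0.5032 0.1806 0.0646] grasp-x-yaw -0.1358 tooly [ 0.007  0.008 -1.   ] w 0.155 F [ 0.4 -0.7 -4. ] q [ 0.21  0.23  1.95  0.01  0.96 -1.23]
shift scaled [ 0.0339 -0.3028 -0.0232] yaw scaled -0.0462
```

>>> carry_out(moves=[0, 0.04, -0.14, -0.01, -0.016, 0, 0.04, -0.14, -0.01, -0.015, 0, 0.03, -0.12, -0.01, -0.015, 0, 0, 0, 0, 0])

```text
time: 3.17
position: [0.5235, 0.0926, 0.0576]
orientation: [-0.701, 0.075, -0.079, 0.705]
wrist_force: [-0.9, 0.5, -5.4]
width: 0.155
```

```bash
python3 -c "
from st import *
from shot import *
d=shot('wrist','wrist3');shot('scene','scene3');shot('top','top3')
st([.5255,.0922,.03],-.2084)"
```

```text
t 3.32 p [0.5224 0.0966 0.0576] grasp-x-yaw -0.2155 tooly [ 0.005  0.008 -1.   ] w 0.151 F [ 0.8  1.2 -4.3] q [ 0.05  0.24  1.95  0.01  0.95 -1.31]
shift scaled [ 0.0157 -0.0222 -0.138 ] yaw scaled 0.0045
```

View pics/wrist3.png

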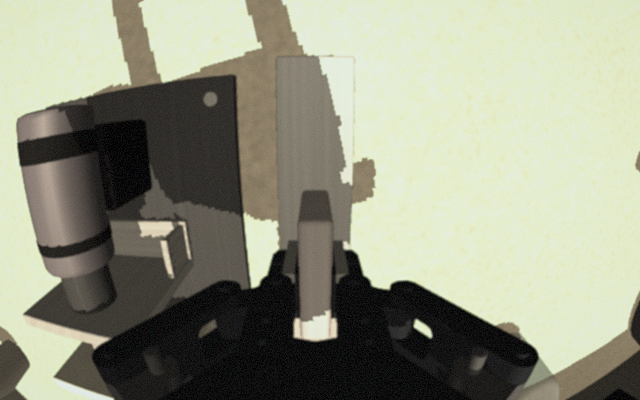

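View pics/scene3.png

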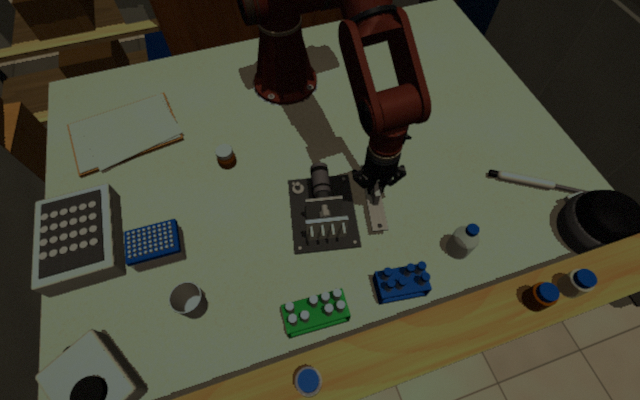

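```bash
cat >> fit.py <<'E'
def rayf(uv,K,T,z):
    d=np.array(uv,float)-[K[0,2],K[1,2]]; r=np.linalg.norm(d); th=r/K[0,0]
    v=np.r_[np.sin(th)*d/r,np.cos(th)]; w=T[:3,:3]@v; o=T[:3,3]; return o+w*(z-o[2])/w[2]
E
python3 - <<'E'
from fit import *
K,T=cam('wrist3')
f=cv2.imread('pics/wrist3.png').astype(float).sum(2)
pts=[]
for r in list(range(80,200,6))+list(range(250,286,6)):
    row=cv2.GaussianBlur(f[r-1:r+2].mean(0)[None],(5,1),0)[0]; g=np.diff(row)[222:262]; c=222+np.argmax(g)+.5
    pts.append(rayf((c,r),K,T,.008))
P=np.array(pts); 
vx,vy,x0,y0=cv2.fitLine(P[:,:2].astype(np.float32),cv2.DIST_HUBER,0,.001,.001).ravel()
print('edge yaw',np.arctan(vy/vx)); n=np.array([-vy,vx])*np.sign(vx)
print('res mm',np.round(1e3*(P[:,:2]-[x0,y0])@n,1)); 
print('corner',rayf((236,75),K,T,.008))
s=np.array([.5073,-.042]); a=-.2084; R=np.array([[np.cos(a),-np.sin(a)],[np.sin(a),np.cos(a)]])
print('in stand frame', np.round((P[:,:2]-s)@R,4)[::4].tolist())
for uv in [(276,57),(354,57),(350,242),(281,242)]: print((rayf(uv,K,T,.006+.036)))
E
```

```text
edge yaw -0.20695488
res mm [-0.3  0.3  0.2  0.1 -0.  -0.1 -0.3  0.2  0.1 -0.1 -0.3  0.1 -0.1 -0.3
  0.1 -0.1  0.3 -0.  -0.3  0.1 -0.   0.2 -0.2  0.   0.2  0.4]
corner [0.41897643 0.06645331 0.008     ]
in stand frame [[-0.1057, 0.0875], [-0.0904, 0.0877], [-0.0752, 0.0878], [-0.0599, 0.0877], [-0.0443, 0.0881], [0.0081, 0.0879], [0.0274, 0.0881]]
[0.42128567 0.09574663 0.042     ]
[0.42972334 0.13396113 0.042     ]
[0.52680041 0.11243543 0.042     ]
[0.51831493 0.07475664 0.042     ]
```

>>> carry_out(moves=[0, 0, 0, -0.07, 0.005, 0, 0, 0, -0.05, 0, 0, 0, 0, -0.03, 0, 0, 0, 0, -0.01, 0])

```text
time: 3.65
position: [0.5221, 0.1007, 0.0252]
orientation: [-0.7, 0.07, -0.073, 0.707]
wrist_force: [-1.2, 0.3, -4.1]
width: 0.153
```

```bash
python3 -c "
from st import *
st([.5255,.0922,.025],-.2074)"
```

```text
t 3.65 p [0.5221 0.1007 0.0252] grasp-x-yaw -0.203 tooly [ 0.006  0.01  -1.   ] w 0.153 F [-1.2  0.3 -4.1] q [ 0.05  0.29  1.96  0.01  0.88 -1.32]
shift scaled [ 0.0168 -0.0424 -0.001 ] yaw scaled -0.0028
```

>>> carry_out(moves=[0, 0, 0, -0.012, -0.002, 0, 0, 0, -0.005, 0])

```text
time: 3.82
position: [0.5228, 0.1018, 0.0239]
orientation: [-0.7, 0.07, -0.073, 0.707]
wrist_force: [-1.8, -1.5, 1.3]
width: 0.151
```

```bash
python3 -c "
from st import *
st([.5255,.0922,.025],-.2074)"
```

```text
t 3.82 p [0.5228 0.1018 0.0239] grasp-x-yaw -0.2028 tooly [ 0.005  0.008 -1.   ] w 0.151 F [-1.8 -1.5  1.3] q [ 0.06  0.3   1.96  0.01  0.88 -1.32]
shift scaled [ 0.0136 -0.048   0.0053] yaw scaled -0.0029
```

>>> carry_out(moves=[0, -0.01, -0.05, 0.005, -0.001, 0, -0.01, -0.05, 0, 0, 0, -0.01, -0.04, 0, -0.001])

```text
time: 4.07
position: [0.5175, 0.0744, 0.0258]
orientation: [-0.7, 0.069, -0.074, 0.707]
wrist_force: [-0.7, 0.0, -5.0]
width: 0.15
```

```bash
cat >> st.py <<'E'
def sf():
    o=get_obs(); a=-.2074; d=o['position'][:2]-[.5073,-.042]; c,s=np.cos(a),np.sin(a)
    print('stand xy',np.round([c*d[0]+s*d[1],-s*d[0]+c*d[1]],4),'F stand',np.round([c*o['wrist_force'][0]+s*o['wrist_force'][1],-s*o['wrist_force'][0]+c*o['wrist_force'][1]],1),'M',np.round(o['wrist_torque'],2))
E
python3 -c "
from st import *
st([.5255,.0922,.025],-.2074);sf()"
```

```text
t 4.07 p [0.5175 0.0744 0.0258] grasp-x-yaw -0.2016 tooly [ 0.008  0.009 -1.   ] w 0.15 F [-0.7  0.  -5. ] q [ 0.    0.27  1.98  0.01  0.87 -1.37]
shift scaled [ 0.04    0.0891 -0.0041] yaw scaled -0.0037
stand xy [-0.014  0.116] F stand [-0.7 -0.1] M [-0.05  0.04  0.01]
```

>>> carry_out(moves=[0, -0.003, -0.015, -0.004, -0.004, 0, -0.003, -0.015, 0, 0])

```text
time: 4.23
position: [0.5151, 0.066, 0.0245]
orientation: [-0.7, 0.072, -0.077, 0.707]
wrist_force: [-0.2, -0.3, -5.7]
width: 0.153
```

```bash
python3 -c "
from st import *
st([.5255,.0922,.025],-.2074);sf()"
```

```text
t 4.23 p [0.5151 0.066  0.0245] grasp-x-yaw -0.2108 tooly [ 0.007  0.009 -1.   ] w 0.153 F [-0.2 -0.3 -5.7] q [-0.01  0.27  1.99  0.01  0.87 -1.38]
shift scaled [0.0519 0.1308 0.0023] yaw scaled 0.0022
stand xy [-0.0146  0.1073] F stand [-0.2 -0.4] M [-0.05  0.05 -0.01]
```

>>> carry_out(moves=[0, -0.001, -0.006, -0.004, 0.001, 0, -0.002, -0.008, 0, 0])

```text
time: 4.4
position: [0.5148, 0.0643, 0.0242]
orientation: [-0.698, 0.073, -0.077, 0.708]
wrist_force: [1.5, 9.2, -4.8]
width: 0.156
```

```bash
python3 -c "
from st import *
from shot import *
st([.5255,.0922,.025],-.2074);sf();shot('wrist','wrist4')"
```

```text
t 4.4 p [0.5148 0.0643 0.0242] grasp-x-yaw -0.2122 tooly [ 0.008  0.014 -1.   ] w 0.156 F [ 1.5  9.2 -4.8] q [-0.02  0.27  1.99  0.02  0.87 -1.39]
shift scaled [0.0535 0.1393 0.004 ] yaw scaled 0.0031
stand xy [-0.0146  0.1056] F stand [-0.4  9.3] M [ 1.93 -0.34  0.43]
```

View pics/wrist4.png

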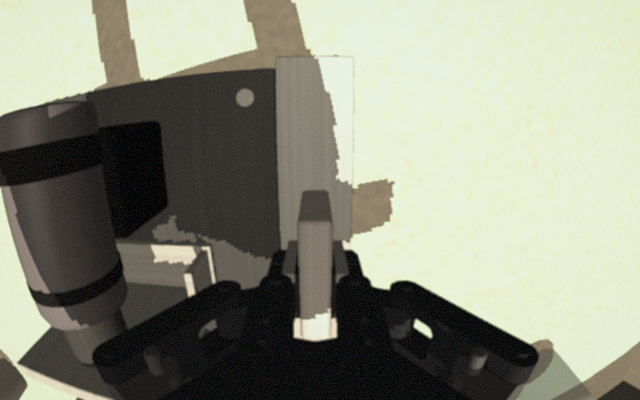

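>>> carry_out(moves=[0, -0.001, -0.003, -0.012, 0.003, 0, -0.001, -0.004, -0.008, 0])

```text
time: 4.62
position: [0.5149, 0.0646, 0.0241]
orientation: [-0.697, 0.071, -0.074, 0.71]
wrist_force: [-4.4, 2.2, 4.8]
width: 0.154
```

```bash
python3 -c "
from st import *
st([.5255,.0922,.025],-.2074);sf()"
```

```text
t 4.62 p [0.5149 0.0646 0.0241] grasp-x-yaw -0.2063 tooly [ 0.006  0.017 -1.   ] w 0.154 F [-4.4  2.2  4.8] q [-0.02  0.27  1.99  0.02  0.87 -1.4 ]
shift scaled [0.0528 0.138  0.0046] yaw scaled -0.0007
stand xy [-0.0145  0.1059] F stand [-4.8  1.2] M [0.05 0.45 0.02]
```

>>> carry_out(moves=[0, -0.001, -0.005, 0, 0, 30, 0, 0, 0, 0, 30, 0, 0, 0.01, 0, 30, 0, 0, 0, 0])

```text
time: 4.95
position: [0.5175, 0.0638, 0.0286]
orientation: [-0.697, 0.069, -0.077, 0.71]
wrist_force: [-0.1, -0.3, 0.7]
width: 0.296
```

```bash
python3 -c "
from st import *
from shot import *
st([.5255,.0922,.025],-.2074);sf();shot('wrist','wrist5')
a=cv2.imread('pics/wrist5.png')[40:360,220:420]; cv2.imwrite('pics/w5c.png',cv2.resize(a,None,fx=2,fy=1.8,interpolation=cv2.INTER_CUBIC))"
```

```text
t 4.95 p [0.5175 0.0638 0.0286] grasp-x-yaw -0.2065 tooly [ 0.012  0.018 -1.   ] w 0.296 F [-0.1 -0.3  0.7] q [-0.02  0.26  1.99  0.02  0.87 -1.4 ]
shift scaled [ 0.0398  0.1418 -0.0178] yaw scaled -0.0006
stand xy [-0.0118  0.1057] F stand [-0.  -0.3] M [-0.01  0.03 -0.02]
```

View pics/w5c.png

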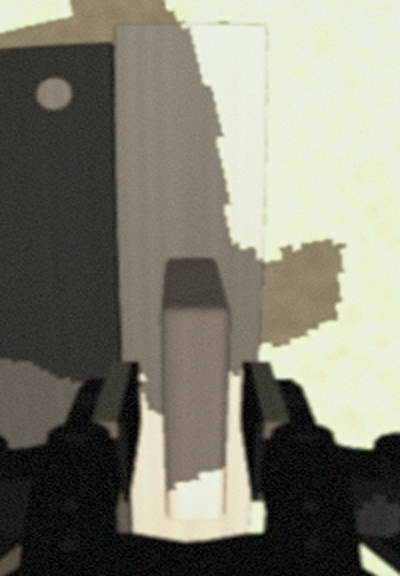

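>>> carry_out(moves=[45, 0, 0, 0.04, 0, 45, 0, 0, 0.08, 0, 50, 0, 0, 0.15, 0, 50, 0, 0, 0.2, 0, 50, 0, 0, 0.2, 0, 50, 0, 0, 0.1, 0])

```text
time: 5.5
position: [0.5106, 0.0626, 0.1836]
orientation: [-0.697, 0.075, -0.072, 0.709]
wrist_force: [1.1, -1.1, 1.0]
width: 0.505
```

```bash
python3 -c "
from st import *
from shot import *
st([.5255,.0922,.025],-.2074);sf();shot('wrist','wrist6');shot('top','top6');shot('scene','scene6')
for n,x,y in (('top6',230,130),('scene6',270,140)):
  a=cv2.imread(f'pics/{n}.png')[y:y+120,x:x+150];a=np.clip(a*1.5,0,255).astype('uint8'); cv2.imwrite(f'pics/{n}c.png',cv2.resize(a,None,fx=5,fy=5,interpolation=cv2.INTER_CUBIC))"
```

```text
t 5.5 p [0.5106 0.0626 0.1836] grasp-x-yaw -0.208 tooly [-0.003  0.017 -1.   ] w 0.505 F [ 1.1 -1.1  1. ] q [-0.02  0.03  1.92  0.02  1.2  -1.39]
shift scaled [ 0.0746  0.1481 -0.7929] yaw scaled 0.0004
stand xy [-0.0183  0.103 ] F stand [ 1.3 -0.8] M [-0.01 -0.01  0.01]
```

View pics/wrist6.png

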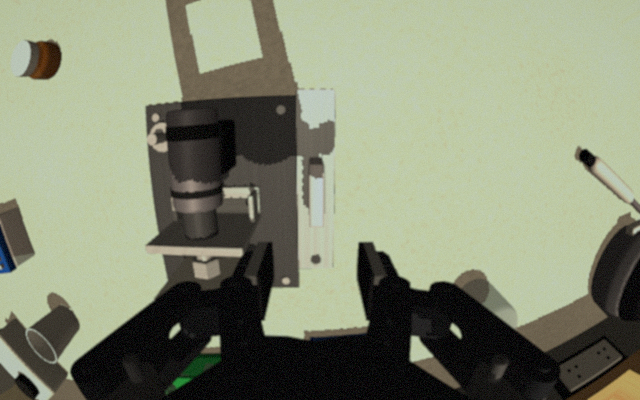

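View pics/scene6c.png

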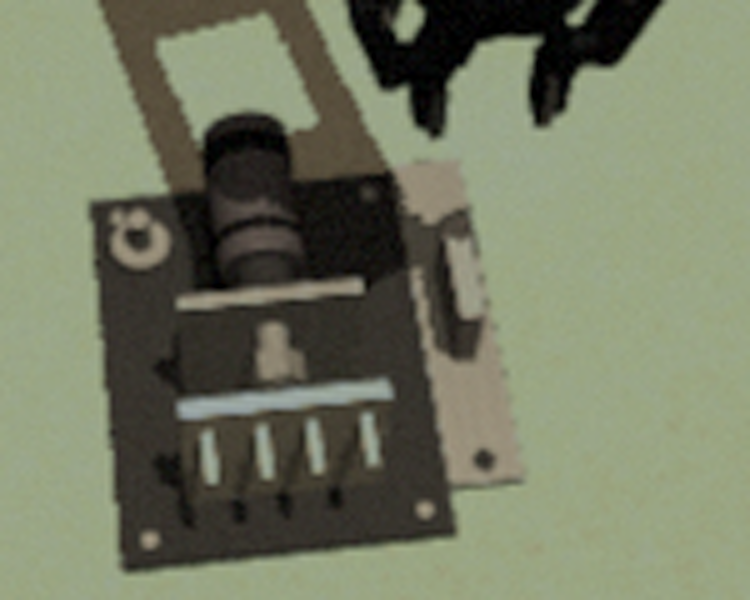

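View pics/top6c.png

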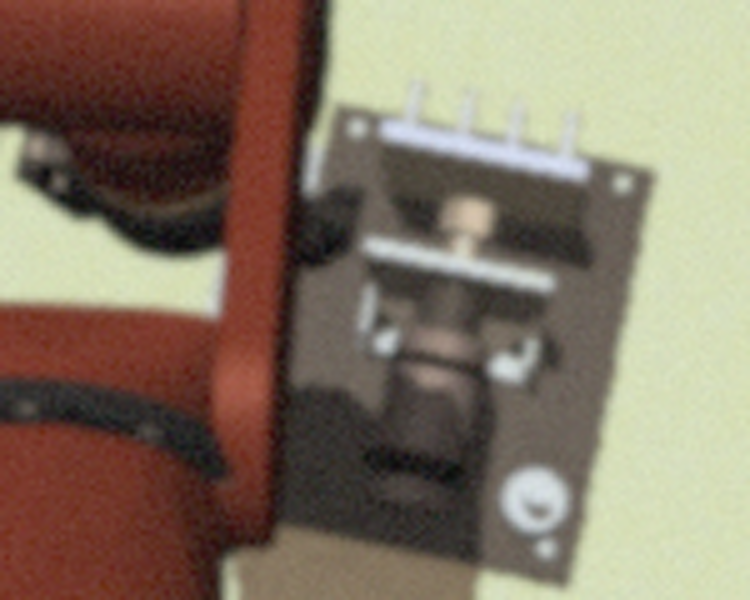

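Run:
```python
from fit import *
a=cv2.imread('pics/wrist6.png')[85:290,270:350]; cv2.imwrite('pics/w6c.png',cv2.resize(a,None,fx=5,fy=2.9,interpolation=cv2.INTER_CUBIC))
K,T=cam('wrist6')
c=[(297,91),(334,88),(334,267)]
fitf([[-.1,-.02,.006],[-.1,.02,.006],[.1,.02,.006]],c,'wrist6',[.51,.065,-.2])
fitf([[-.11,.085,.008],[.11,.085,.008],[-.11,-.085,.008]],[(298,95),(298,287),(146,105)],'wrist6',[.507,-.042,-.2])
```

```text
[ 0.514   0.0665 -0.1967] [[-1.5, -2.0], [0.8, 0.7], [0.2, 0.5]]
[ 0.5079 -0.0396 -0.2163] [[-0.6, 0.1], [0.6, 1.1], [0.0, -0.9]]
```

View pics/w6c.png

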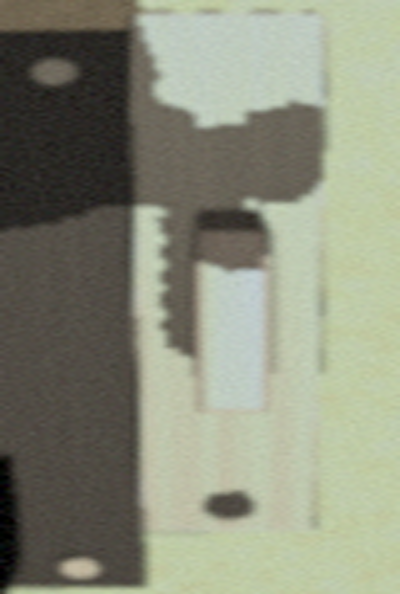

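>>> carry_out(moves=[60, 0.05, -0.14, 0.01, 0, 60, 0.05, -0.14, 0, 0, 60, 0.05, -0.14, 0, 0, 60, 0.05, -0.13, 0, 0, 60, 0, 0, 0, 0])

```text
time: 6.07
position: [0.5462, -0.0494, 0.1775]
orientation: [-0.698, 0.077, -0.066, 0.709]
wrist_force: [1.6, 0.2, 0.5]
width: 0.606
```

```bash
python3 -c "
from st import *
from shot import *
shot('wrist','wrist7');shot('scene','scene7')
st([.5515,-.051,.056],-.2074);sf()
a=cv2.imread('pics/wrist7.png');a=np.clip(a*1.5,0,255).astype('uint8');cv2.imwrite('pics/w7b.png',a)
a=cv2.imread('pics/scene7.png')[150:270,270:390];a=np.clip(a*1.5,0,255).astype('uint8');cv2.imwrite('pics/s7b.png',cv2.resize(a,None,fx=5,fy=5))"
```

```text
t 6.17 p [ 0.5443 -0.0459  0.1767] grasp-x-yaw -0.2015 tooly [-0.017  0.022 -1.   ] w 0.6 F [-0.6  0.7 -0.4] q [-0.22  0.12  1.84  0.02  1.21 -1.6 ]
shift scaled [ 0.0361 -0.0255 -0.6037] yaw scaled -0.0038
stand xy [0.037  0.0038] F stand [-0.7  0.6] M [0.06 0.   0.01]
```

View pics/w7b.png

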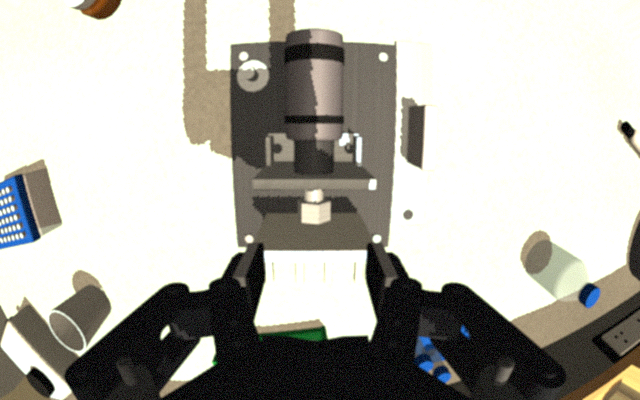

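View pics/s7b.png

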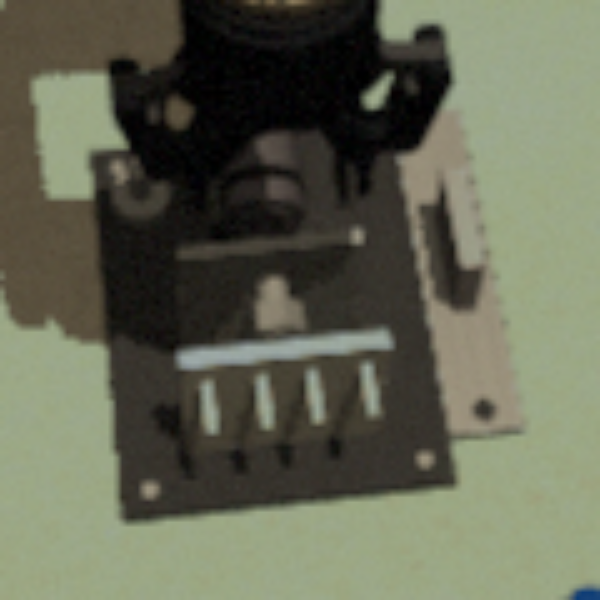

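Run:
```python
from fit import *
fitf([[-.11,-.085,.008],[-.11,.085,.008],[.013,-.045,.105],[.013,.045,.105],[.021,-.045,.105],[.021,.045,.105]],[(231,43),(396,43),(252,189),(376,189),(252,180),(376,179)],'wrist7',[.507,-.042,-.2])
fitf([[-.11,-.085,.008],[-.11,.085,.008],[.021,-.045,.105],[.021,.045,.105]],[(231,43),(396,43),(252,189),(376,189)],'wrist7',[.507,-.042,-.2])
K,T=cam('wrist7')
print('pads at?',projf(np.array([[.5443,-.0459,.1767],[.5513,-.0513,.087],[.5513,-.0513,.075]]),K,T))
a=cv2.imread('pics/wrist7.png')[165:265,240:390]; cv2.imwrite('pics/w7c.png',cv2.resize(np.clip(a*1.4,0,255).astype('uint8'),None,fx=5,fy=5,interpolation=cv2.INTER_CUBIC))
```

```text
[ 0.5069 -0.0403 -0.2054] [[-1.1, -0.3], [0.3, 0.4], [-0.4, -11.6], [0.5, -11.7], [0.1, 8.2], [0.0, 9.1]]
[ 0.5074 -0.0404 -0.2058] [[-1.0, 0.1], [0.4, 0.8], [0.2, -0.2], [0.0, -0.3]]
pads at? [[320.23363369 251.37609417]
 [311.73767227 213.19432465]
 [311.65990961 208.81908161]]
```

View pics/w7c.png

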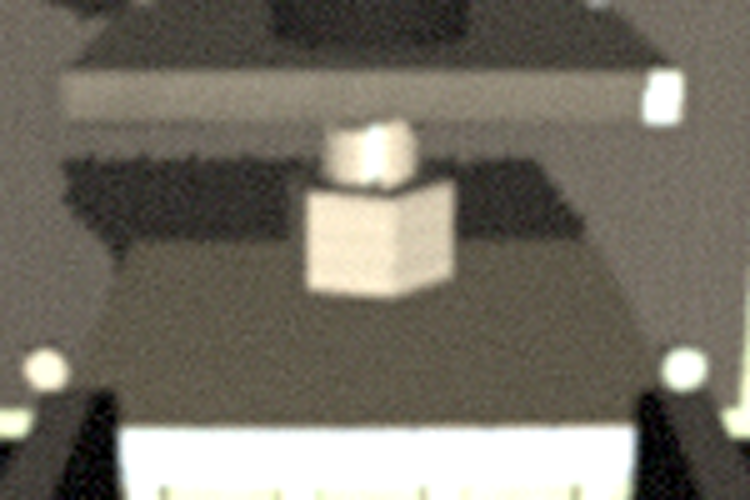

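>>> carry_out(moves=[60, 0.036, -0.022, -0.08, -0.003, 60, 0.006, -0.004, -0.06, 0, 60, 0, 0, 0, 0])

```text
time: 6.42
position: [0.5501, -0.0483, 0.1454]
orientation: [-0.695, 0.081, -0.064, 0.711]
wrist_force: [-0.5, 0.4, -1.2]
width: 0.605
```

```bash
python3 -c "
from st import *
st([.5515,-.050,.056],-.2074);sf()"
```

```text
t 6.42 p [ 0.5501 -0.0483  0.1454] grasp-x-yaw -0.2053 tooly [-0.022  0.025 -0.999] w 0.605 F [-0.5  0.4 -1.2] q [-0.23  0.17  1.84  0.02  1.16 -1.6 ]
shift scaled [ 0.0069 -0.0085 -0.4468] yaw scaled -0.0013
stand xy [0.0432 0.0027] F stand [-0.6  0.2] M [-0.01  0.01  0.03]
```

>>> carry_out(moves=[60, 0.006, -0.01, -0.12, -0.001, 60, 0.002, 0, -0.12, 0, 60, 0, 0, -0.1, 0, 60, 0, 0, -0.05, 0])

```text
time: 6.75
position: [0.5509, -0.0458, 0.0665]
orientation: [-0.695, 0.079, -0.063, 0.712]
wrist_force: [-1.0, 0.9, -0.5]
width: 0.6
```

```bash
python3 -c "
from st import *
st([.5515,-.050,.056],-.2074);sf()"
```

```text
t 6.75 p [ 0.5509 -0.0458  0.0665] grasp-x-yaw -0.2019 tooly [-0.021  0.026 -0.999] w 0.6 F [-1.   0.9 -0.5] q [-0.22  0.28  1.88  0.02  1.01 -1.6 ]
shift scaled [ 0.0031 -0.0208 -0.0525] yaw scaled -0.0035
stand xy [0.0434 0.0052] F stand [-1.2  0.7] M [-0.05  0.03  0.01]
```

>>> carry_out(moves=[55, 0.004, -0.022, -0.05, -0.003, 50, 0, -0.004, -0.006, 0])

```text
time: 6.92
position: [0.5487, -0.0489, 0.0521]
orientation: [-0.695, 0.082, -0.062, 0.712]
wrist_force: [-0.0, 0.1, -0.6]
width: 0.502
```

```bash
python3 -c "
from st import *
from shot import *
shot('wrist','wrist8')
st([.5515,-.050,.056],-.2074);sf()
a=cv2.imread('pics/wrist8.png')[160:400,200:440];a=np.clip(a*2.,0,255).astype('uint8');cv2.imwrite('pics/w8b.png',cv2.resize(a,None,fx=2.5,fy=2.5,interpolation=cv2.INTER_CUBIC))"
```

```text
t 6.97 p [ 0.5491 -0.0489  0.0528] grasp-x-yaw -0.2046 tooly [-0.026  0.027 -0.999] w 0.501 F [-0.3  1.2 -0.7] q [-0.23  0.3   1.88  0.03  0.99 -1.61]
shift scaled [ 0.0119 -0.0055  0.0162] yaw scaled -0.0018
stand xy [0.0423 0.0019] F stand [-0.5  1.1] M [-0.05  0.02 -0.04]
```

View pics/w8b.png

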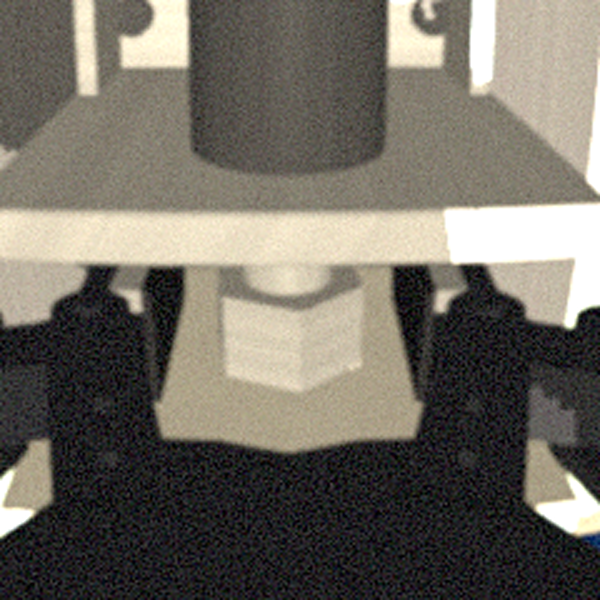

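>>> carry_out(moves=[30, 0.012, -0.002, 0.012, 0, 0, 0, 0, 0, 0, 0, 0, 0, 0, 0, 0, 0, 0, 0, 0, 0, 0, 0, 0, 0, 0, 0, 0, 0, 0], newtons=60)

```text
time: 7.47
position: [0.5521, -0.0497, 0.0565]
orientation: [-0.695, 0.082, -0.063, 0.712]
wrist_force: [0.9, -1.0, -5.0]
width: 0.269
```

```bash
python3 -c "
from st import *
from shot import *
shot('wrist','wrist9')
st([.5515,-.050,.056],-.2074);sf()
a=cv2.imread('pics/wrist9.png')[160:400,200:440];a=np.clip(a*2.,0,255).astype('uint8');cv2.imwrite('pics/w9b.png',cv2.resize(a,None,fx=2.5,fy=2.5,interpolation=cv2.INTER_CUBIC))"
```

```text
t 7.52 p [ 0.5521 -0.0497  0.0565] grasp-x-yaw -0.2055 tooly [-0.024  0.027 -0.999] w 0.272 F [ 0.7 -0.3 -5.4] q [-0.23  0.3   1.88  0.02  1.   -1.61]
shift scaled [-0.003  -0.0014 -0.0026] yaw scaled -0.0012
stand xy [0.0454 0.0017] F stand [ 0.7 -0.1] M [-0.01 -0.05 -0.1 ]
```

View pics/w9b.png

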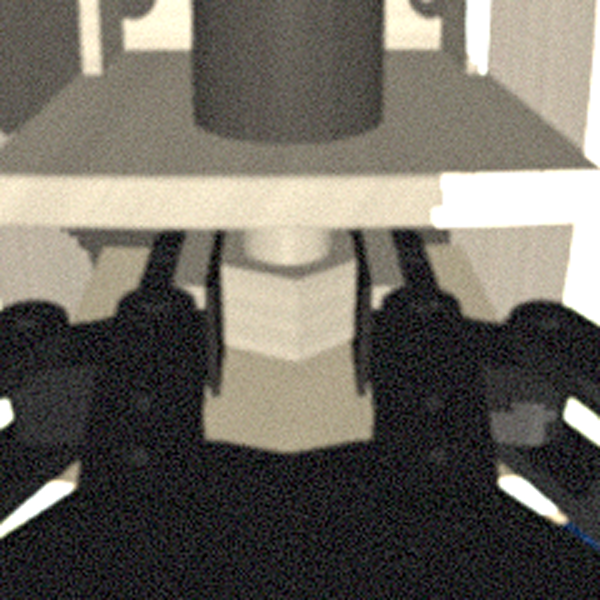

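>>> carry_out(moves=[0, 0, 0, 0, 0, 0, 0, 0, 0, 0, 0, 0, 0, 0, 0, 0, 0, 0, 0, 0, 0, 0, 0, 0, 0, 0, 0, 0, 0, 0, 0, 0, 0, 0, 0, 0, 0, 0, 0, 0])

```text
time: 8.18
position: [0.5521, -0.0498, 0.0565]
orientation: [-0.695, 0.082, -0.063, 0.712]
wrist_force: [0.8, -0.9, -5.1]
width: 0.272
```

>>> carry_out(moves=[0, 0, 0, 0, 0, 0, 0, 0, 0, 0, 0, 0, 0, 0, 0, 0, 0, 0, 0, 0, 0, 0, 0, 0, 0, 0, 0, 0, 0, 0, 0, 0, 0, 0, 0, 0, 0, 0, 0, 0])

```text
time: 8.85
position: [0.5521, -0.0497, 0.0565]
orientation: [-0.695, 0.082, -0.063, 0.712]
wrist_force: [0.8, -1.0, -6.1]
width: 0.269
```

```bash
python3 -c "
from st import *
from shot import *
shot('wrist','wrist10');shot('scene','scene10');shot('top','top10')
st([.5515,-.050,.056],-.2074);sf()
a=cv2.imread('pics/wrist10.png')[160:400,200:440];a=np.clip(a*2.,0,255).astype('uint8');cv2.imwrite('pics/w10b.png',cv2.resize(a,None,fx=2.5,fy=2.5,interpolation=cv2.INTER_CUBIC))
a=cv2.imread('pics/scene10.png')[150:270,270:420];a=np.clip(a*1.5,0,255).astype('uint8');cv2.imwrite('pics/s10b.png',cv2.resize(a,None,fx=5,fy=4.9,interpolation=cv2.INTER_CUBIC))
"
```

```text
t 9.0 p [ 0.5521 -0.0497  0.0565] grasp-x-yaw -0.2056 tooly [-0.024  0.027 -0.999] w 0.274 F [ 0.8 -0.2 -4.9] q [-0.23  0.3   1.88  0.02  1.   -1.61]
shift scaled [-0.003  -0.0014 -0.0024] yaw scaled -0.0011
stand xy [0.0454 0.0017] F stand [ 0.8 -0.1] M [-0.08 -0.11  0.01]
```

View pics/w10b.png

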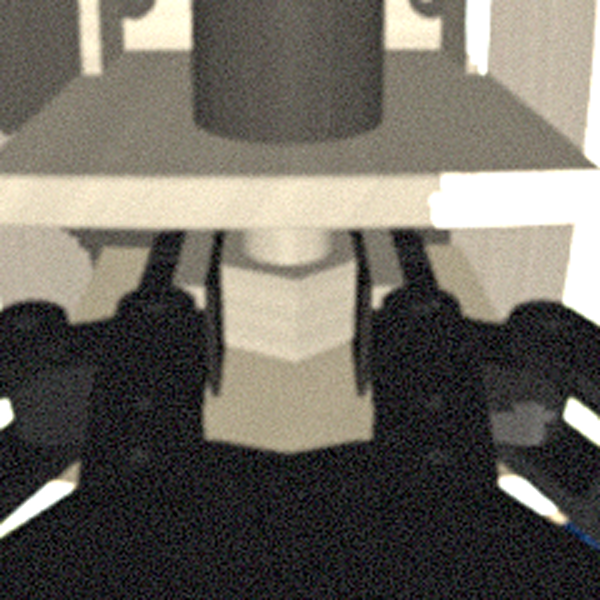

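View pics/s10b.png

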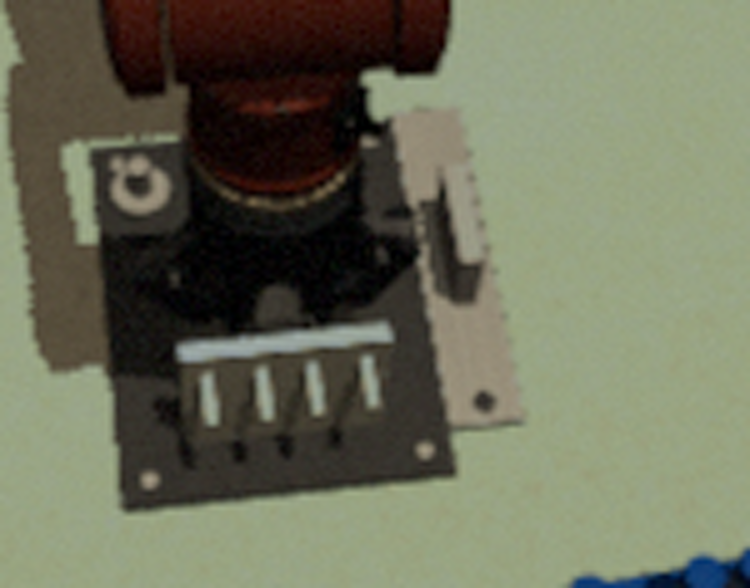

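View pics/top10.png

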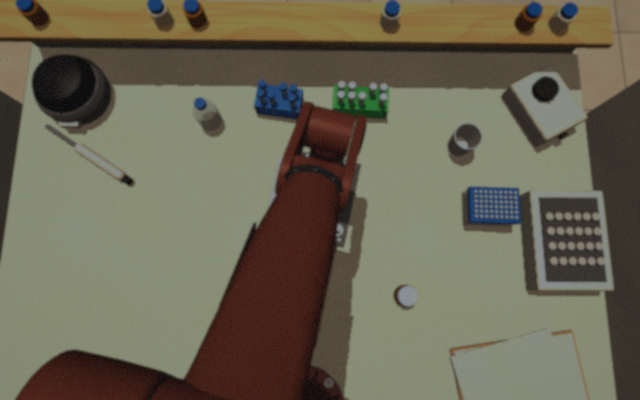

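View pics/wrist10.png

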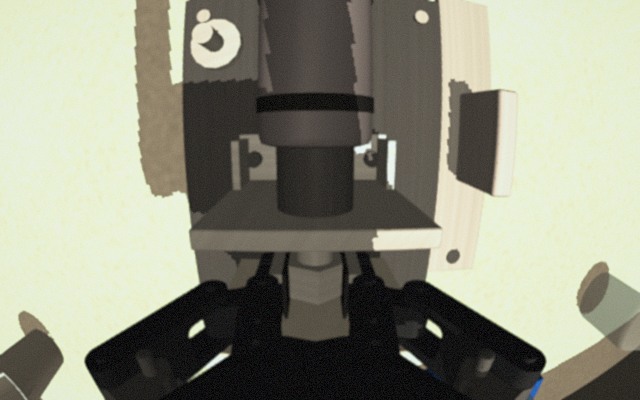

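Run:
```python
from fit import *
F=lambda uv:(np.array(uv,float)+.5)/[5,4.9]-.5+[270,150]
r=fit([([[-.1,-.02,.006],[-.1,.02,.006],[.1,.02,.006],[.1,-.02,.006]],F([(392,115),(463,107),(523,416),(452,426)]),'scene10')],[.51,.065,-.2])
s=fit([([[-.11,-.085,.008],[.11,.085,.008],[.11,-.085,.008]],F([(92,148),(455,472),(125,508)]),'scene10')],[.507,-.042,-.2])
d=r[:2]-s[:2];c,n=np.cos(s[2]),np.sin(s[2]);print(c*d[0]+n*d[1],-n*d[0]+c*d[1],r[2]-s[2])
```

```text
[ 0.5132  0.0668 -0.2133] rms px 0.46
[[0.0, -0.6], [-0.2, -0.3], [0.7, 0.6], [-0.5, 0.2]]
[ 0.5075 -0.04   -0.21  ] rms px 0.32
[[-0.1, -0.0], [0.6, 0.1], [-0.4, -0.1]]
-0.01663392159191188 0.10567006551171526 -0.0032978859528753346
```

Camera measurement agrees: rule at stand (-0.017, 0.1057), parallel within 0.003 rad; bolt is held still. Handing in.

```bash
python3 -c "
from plant import manip
print(manip.hand_in())"
```

```text
the job is handed in; nothing more can be done
None
```

The straightedge is lying flush against the left edge of the base plate, and the gripper is holding the bolt head. I handed the job in at about 9 s; no verdict was reported.

**Straightedge:** I gripped it by its rib and slid it along the bench until it met the plate at about 9 N. I then pressed it flat and let go. My last check from the scene camera put it at x = -17 mm, y = 105.7 mm in the stand's frame (allowed 100 to 107 mm). It was parallel to the edge within about 0.003 rad. A rougher fit from the wrist picture, taken just after letting go, gave a larger angle (about 0.02 rad) with poor corner points. The zoomed pictures showed no gap along the edge, so I trusted the scene camera.

**Bolt:** I gripped it on its upright flats at 60 N. The opening held steady at about 23 mm. The head looked the same in wrist pictures taken 1.5 s apart, so the runner is no longer turning it. The grasp point should be within a few millimetres of the head's centre.

**Other things:** The other items I could see in the last pictures showed no movement. The spare bolt was in place in the scene and wrist pictures; the arm partly hid it from the top camera. I did not measure the positions of these items. The wrist force readings I took stayed at about 10 N or below.

The tool was tilted about 0.03 rad at the end, and I had no way to correct that.

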